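Snap the cover plate onto a control box

ROBOT

A 6-joint arm with a two-finger parallel gripper is mounted at the origin on a cart in front of the work surface, level with it; the furniture and walls round the work are solid. World frame = base frame: x ahead of the robot, y to its left, z up, the work surface at z = 0. Lengths are in m, angles in rad, forces in N, time in s.
With the tool pointing down it reaches from about 0.425 to 0.925 m from the base axis. Payload 12.5 kg.
Tool frame: the origin (TCP) lies midway between the tips of the shut fingers; the grasp point (between the pads) lies 19 mm behind it; z points along the fingers, y is the line along which they close (so a half turn about z gives the same grasp; the last joint's range is limited). The gripper opens to 85 mm and grips with 20 to 120 N. Pads are 22 mm wide; open, the fingers measure 114 mm over their backs; the gripper's body (76 mm by 85 mm) begins 54 mm behind the grasp point. The pads swing forward as they close: fully open they stand 13 mm farther back than shut.
Start: joints at [-1.291, 0.491, 1.559, -0, 1.092, -0.106], TCP at [0.235, -0.579, 0.231] pointing down, gripper open.
Joint ranges: [-3.1, 3.1], [-0.84, 2.19], [0.05, 2.79], [-1.13, 4.28], [0.06, 2.93], [-2.69, 2.69]. Speed limits (rad/s): [2.22, 2.22, 2.79, 3.14, 3.14, 3.14].

INTERFACE

Orientations are given as [roll, pitch, yaw] about the fixed x, y, z axes, in that order (R = Rz(yaw) Ry(pitch) Rx(roll)).
In Python, from bench import robot, optics gives the robot as it stands. Calls block until the motion is done:
- robot.move_pose(position, orientation): joint-space move of the TCP to a pose.
- robot.move_l(position, feed=0.15, frame=None, threshold=None): straight line of the TCP; frame=None keeps the orientation; feed is the mean speed in m/s. With threshold (N) it stops when the force on the tool has changed by that much, and returns True; else False.
- robot.move_joints(angles): joint-space move.
- robot.set_gripper(opening): opening from 0.0 (shut) to 1.0 (fully open); the grip force is fixed at half the most; returns when the fingers have stopped.
- robot.sleep(seconds).
- robot.solve_ik(position, orientation): joint angles nearest the present ones, or None.
- robot.get_state(): the state.
- optics.grab_frame(name): name is "side" or "top"; returns the picture (384x512x3 uint8, red, green, blue); there is no depth.
- optics.calibration(name): a dict with "K" (3x3 intrinsics, pixels), "k1" (the pictures are not rectified: a ray, as slopes to the right and down, at radius r is drawn at 1 + k1 r^2 times it, then the intrinsics apply), "origin" and "orientation" of the camera in the world. Camera axes: x right, y down, z forward; pixel columns grow to the right and rows downward; lengths in m; the calibration is good to about 2 mm. A picture is of the moment at which its call begins. calibration takes no time and is no camera call.
A pose or a line that the arm cannot do raises robot.IKError and nothing moves.
- robot.job_done(): hands the job in; it is judged then, once.
The state is a dict: "time": time; "joint_pos": joint angles; "qvel": joint speeds; "joint_torque": joint torques, N m; "ee_pos": TCP position; "tcp_rot": TCP orientation; "wrist_force": force on the tool from outside, world axes, zero at the start; "torque": the same for the moment, N m; "grip_width": opening from 0.0 (shut) to 1.0 (fully open); "grip_force": force on a finger pad.
Only numpy, scipy, OpenCV 4.12 (cv2) and the standard library are available. Lean on these libraries where they do the work, as an engineer would, in place of code of your own. Each camera call takes 0.05 s, during which the arm holds its last target. There are 200 camera calls.

TASK

Fit the loose cover plate onto the open control box: set its four holes over the four snap standoffs the right way round (wide-spaced pair over wide-spaced pair), then press it down evenly, by turns close to each standoff, until all four have clicked through and the plate lies flush. Press gently, no harder than the clicks need (the plate cracks at about 22 N), do not let it rear up steeply on the standoffs, and leave the other things on the bench undisturbed.

Things in the scene. Friction and masses are not known exactly. Their poses are not given: they have to be found in the camera images.
- cover_plate: Loose grey plate, 136 (x) x 88 (y) x 3 mm, 0.13-0.21 kg. Origin: centre of the underside, z up. On top in the middle a finger bar to lift it by: 30 (x) x 12 (y) mm, its top 30 mm above the origin. Four 10 mm square holes through it: two at x +54, y +-30 mm, two at x -54, y +-22 mm. A small lip (top 7 mm above the origin) marks the edge of its -x end.
- control_box: Open grey tray, 140 (x) x 92 (y) mm, on sprung mounts over a steel base fixed to the bench; origin: centre of the base's underside, z up. Four white snap standoffs at x +54, y +-30 and x -54, y +-22 mm: flat shoulder 34 mm, split arrow tip 45 mm above the origin; tray walls end at 31 mm. A black cable gland sticks out 15 mm at the -x end. Fitted, plate x lies along box x.
- deck (a joint): Squeeze of the rubber grommets under the deck that carries the standoffs, in m: 0 unloaded, 1 mm for every 20 N of push on the standoffs (22 N: 0.0011). Besides, the whole tray gives way on its soft mounts: it stays put up to a push of 1 to 29 N (differs from box to box, not measured), then sinks 1 mm for every newton, at most 16 mm, and comes back up.
- hole1 (a point): Centre of a plate hole at the underside, at plate x +54, y +30 mm; belongs over standoff1. Axes as the plate's.
- hole2 (a point): Centre of a plate hole at the underside, at plate x +54, y -30 mm; belongs over standoff2. Axes as the plate's.
- hole3 (a point): Centre of a plate hole at the underside, at plate x -54, y +22 mm; belongs over standoff3. Axes as the plate's.
- hole4 (a point): Centre of a plate hole at the underside, at plate x -54, y -22 mm; belongs over standoff4. Axes as the plate's.
- standoff1 (a point): Centre of a standoff's flat shoulder, 34 mm above the box origin, where the plate's underside must come to rest. Head above it: two sprung barbs along box x, 14 mm across where widest (5 mm above the shoulder), narrowing to 6 mm near the tip. Laid on, the plate rests on the barbs about 7 mm above the shoulder and is still loose.
- standoff2 (a point): As standoff1, at box x +54, y -30 mm. A standoff clicks at about 7 to 17 N of push beside it. After the click the plate drops onto the hard shoulder and the barbs stand over its top, reaching 8 mm above it.
- standoff3 (a point): As standoff1, at box x -54, y +22 mm. Pressing outside the four standoffs, or far from the one wanted, tips the plate; good places to press are about 23 mm from the head towards the plate's middle in x and a little inward in y, clear of the heads and the bar.
- standoff4 (a point): As standoff1, at box x -54, y -22 mm. A standoff clicked early may need a second press, since the plate rocks while others go through. When one end is down and both standoffs of the other end still stand proud, they go together: press midway between those two heads, about 10 mm towards the plate's middle, with up to 20 N.
- steel_ruler: Steel rule 28 x 300 x 11 mm, with a black finger block, lying loose behind the work on the right; a bystander. Origin: centre of the underside.
- eraser: Eraser in a sleeve, 23 x 44 x 12 mm, lying loose by the gluing board; a bystander. Origin: centre of the underside.
- screwdriver_1: Screwdriver 29 x 197 x 26 mm, lying loose behind the work; a bystander. Origin: centre of the underside.
- sanding_block: Cork and beech sanding block 40 x 90 x 31 mm, lying loose behind the work on the left; a bystander. Origin: centre of the underside.
Not all that is in view belongs to the job. Leave any purple look-alike of the control_box alone.

How it is judged:
On the way:
1. the plate lies with its holes over the standoffs, not yet pressed home (horizontal distance between hole1 and standoff1 below 0.006 m and horizontal distance between hole2 and standoff2 below 0.006 m and horizontal distance between hole3 and standoff3 below 0.006 m and horizontal distance between hole4 and standoff4 below 0.006 m and z of cover_plate in the frame of control_box below 0.046 m), for 0.1 s.
At the end, for the whole second after the job is handed in: All four plate holes lie round their own standoffs (within 3 mm) with the plate's underside down on the shoulders (no more than 1.5 mm above each), plate at rest and released (z of hole1 in the frame of standoff1 below 0.0015 m and horizontal distance between hole1 and standoff1 below 0.003 m and z of hole2 in the frame of standoff2 below 0.0015 m and horizontal distance between hole2 and standoff2 below 0.003 m and z of hole3 in the frame of standoff3 below 0.0015 m and horizontal distance between hole3 and standoff3 below 0.003 m and z of hole4 in the frame of standoff4 below 0.0015 m and horizontal distance between hole4 and standoff4 below 0.003 m and linear speed of cover_plate below 0.01 m/s); the robot touches nothing.
It fails at once if the plate is pressed down on the standoffs with more than 22 N (their deck sinks more than 1.1 mm into its grommets) (value of joint deck above 0.0011 m).
It fails at once if the plate rears up more than 17 degrees (0.3 rad) (angle between cover_plate's own z axis and vertical above 0.3 rad).
It fails at once if a loose bystander (rule, eraser, screwdriver or sanding block) is moved more than 3 cm (distance of any of steel_ruler, eraser, screwdriver_1, sanding_block from where it was at the start of the episode above 0.03 m).
It also fails if it takes over 72 s, if anything falls off the work surface, if the arm or the gripper's body presses on something with over 40 N, if the wrist force passes 120 N, or if a joint passes its speed limit or range.

## Working session

There is one attempt and no reset: what is moved stays moved. The work goes in short steps, each a Python script; the robot and the scene stay as the last script left them, time stands still between calls to the robot, and variables do not carry over. Pictures are saved under pics/ and viewed, at most 10 in all, crops included, and the job is handed in when it is done.

```bash
mkdir -p pics; ls
python3 - <<'E'
from bench import robot, optics
import cv2,numpy as np
for n in("top","side"):
    im=optics.grab_frame(n); np.save(f"pics/{n}0.npy",im); cv2.imwrite(f"pics/{n}0.png",im[:,:,::-1])
    c=optics.calibration(n); print(n,c)
s=robot.get_state(); print(s["time"],s["ee_pos"],s["tcp_rot"],s["wrist_force"],s["grip_width"])
E
```

```text
pics
top {'K': array([[452.11441573,   0.        , 260.91258615],
       [  0.        , 452.11441573, 186.63535749],
       [  0.        ,   0.        ,   1.        ]]), 'k1': -0.11826806336307012, 'origin': array([0.33962696, 0.01693245, 1.43868368]), 'orientation': array([-2.99383902,  0.00477118, -1.54657033])}
side {'K': array([[441.73595445,   0.        , 256.03652893],
       [  0.        , 441.73595445, 183.35467687],
       [  0.        ,   0.        ,   1.        ]]), 'k1': -0.13295935797166106, 'origin': array([-0.76397253,  0.27564084,  1.09894672]), 'orientation': array([-2.23555969,  0.00925774, -1.77788601])}
0.1 [ 0.23515614 -0.57885726  0.23079338] [-3.14062012e+00 -8.22674643e-05  3.85842292e-01] [-0.21175605  0.17567767 -0.80664365] 0.9991715483878341
```

View pics/top0.png

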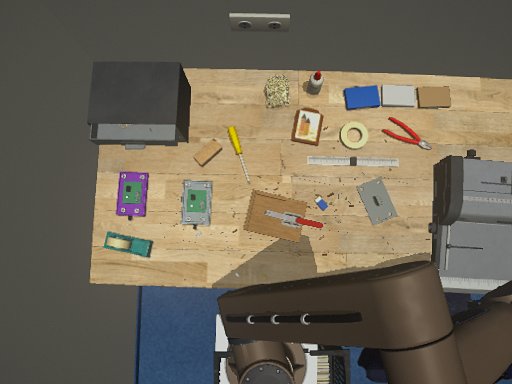

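View pics/side0.png

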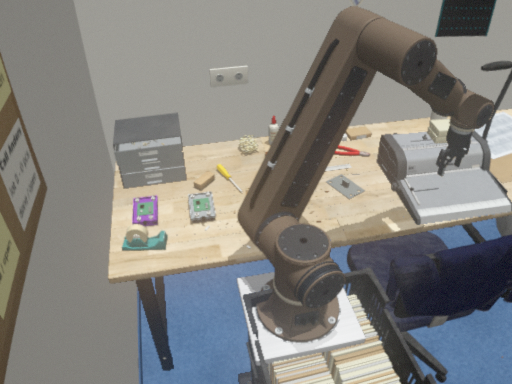

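The top picture shows two box-like things. The purple one at about (132,194) is the look-alike. The grey one at about (197,203), with white standoffs and a gland at its lower end near (197,230), fits the control box. The grey plate with its bar lies at about (377,201). I'll confirm all three in one enlarged crop.

```bash
cat > h.py <<'E'
import numpy as np, cv2
from scipy.spatial.transform import Rotation as R
from bench import robot, optics
def ray(n,uv):
    c=optics.calibration(n); K=c["K"]; d=(np.array(uv,float)-K[:2,2])/K[0,0]
    p=d.copy()
    for _ in range(20): p=d/(1+c["k1"]*(p@p))
    return np.array(c["origin"]), R.from_euler("xyz",c["orientation"]).as_matrix()@np.r_[p,1]
def onplane(n,uv,z):
    o,d=ray(n,uv); return o+d*(z-o[2])/d[2]
def project(n,P):
    c=optics.calibration(n); q=R.from_euler("xyz",c["orientation"]).inv().apply(np.array(P)-c["origin"])
    p=q[:2]/q[2]; return c["K"][0,0]*p*(1+c["k1"]*(p@p))+c["K"][:2,2]
def crop(im,x,y,w,h,s): return cv2.resize(im[y:y+h,x:x+w],None,fx=s,fy=s,interpolation=cv2.INTER_CUBIC)
E
python3 - <<'E'
from h import *
t=np.load("pics/top0.npy")
a=crop(t,172,168,50,75,8); b=crop(t,352,168,50,75,8)
cv2.imwrite("pics/c1.png",np.hstack([a,b])[:,:,::-1])
print(onplane("top",(197,203),.034),onplane("top",(377,201),.003))
E
```

```text
[0.49192335 0.22771329 0.034     ] [ 0.51515823 -0.34555147  0.003     ]
```

View pics/c1.png

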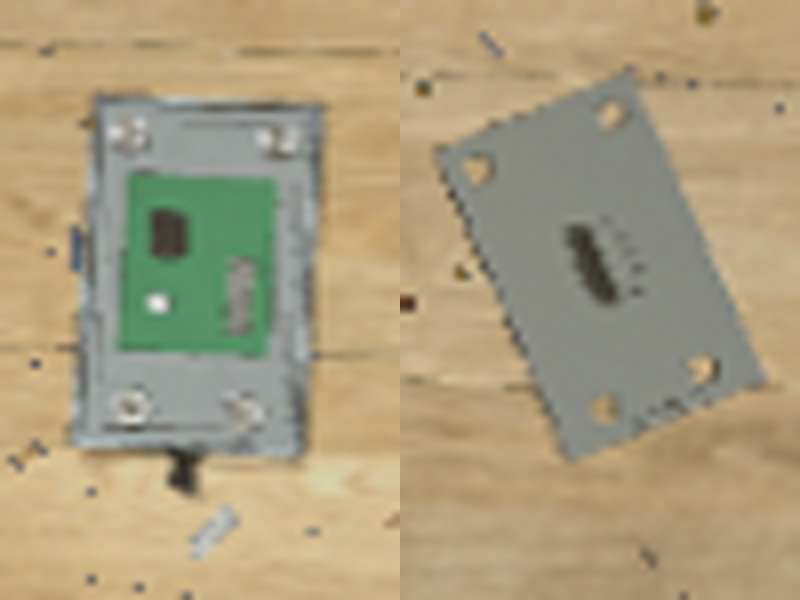

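```bash
cat >> h.py <<'E'
PH=np.array([[54,30],[54,-30],[-54,22],[-54,-22]])/1e3
def fit(P,Q):
    "rigid 2D: Q = Rz(yaw) P + t"
    p=P-P.mean(0); q=Q-Q.mean(0)
    a=np.arctan2((p[:,0]*q[:,1]-p[:,1]*q[:,0]).sum(),(p*q).sum()); r=np.array([[np.cos(a),-np.sin(a)],[np.sin(a),np.cos(a)]])
    t=Q.mean(0)-r@P.mean(0); return t,a,(Q-(P@r.T+t))*1e3
def blob(im,uv,rad,fn):
    "weighted centroid of fn(crop) round uv"
    u,v=np.round(uv).astype(int); c=im[v-rad:v+rad+1,u-rad:u+rad+1].astype(float)
    w=fn(c); yy,xx=np.mgrid[-rad:rad+1,-rad:rad+1]; return np.array([u+(w*xx).sum()/w.sum(),v+(w*yy).sum()/w.sum()])
E
python3 - <<'E'
from h import *
t=np.load("pics/top0.npy"); s=np.load("pics/side0.npy")
# plate: grey mask contour
def plate(im,n,roi,z):
    x,y,w,h=roi; S=8
    c=crop(im,x,y,w,h,S); sat=cv2.cvtColor(c,cv2.COLOR_RGB2HSV)[:,:,1]
    m=(sat<45).astype(np.uint8); m=cv2.morphologyEx(m,cv2.MORPH_OPEN,np.ones((9,9)))
    k=max(cv2.findContours(m,cv2.RETR_EXTERNAL,cv2.CHAIN_APPROX_NONE)[0],key=cv2.contourArea)[:,0]
    uv=(k+.5)/S-.5+[x,y]; P=np.array([onplane(n,q,z)[:2] for q in uv])
    r=cv2.minAreaRect((P*1000).astype(np.float32)); return r
print("plate top",plate(t,"top",(352,168,50,75),.003))
print("plate side",plate(s,"side",(320,165,55,40),.003))
print("tray top",plate(t,"top",(172,168,50,63),.031))
# holes: warm pixels in plate
warm=lambda c: np.clip(c[:,:,0]-c[:,:,2]-25,0,None)
g=[(352+478/8-50,168+168/8),(352+612/8-50,168+114/8),(352+603/8-50,168+408/8),(352+703/8-50,168+368/8)]
Q=np.array([onplane("top",blob(t,q,3,warm),.003)[:2] for q in g]); print("holes",fit(PH,Q))
wh=lambda c: np.clip(c.min(2)-175,0,None)
g=[(172+128/8,168+133/8),(172+278/8,168+139/8),(172+130/8,168+406/8),(172+242/8,168+412/8)]
uv=[blob(t,q,4,wh) for q in g]; print(np.array(uv),g)
Q=np.array([onplane("top",q,.041)[:2] for q in uv]); f=fit(PH,Q); print("box",f)
r=R.from_euler("z",f[1]).as_matrix()
gs=[project("side",r@np.r_[p,.041]+np.r_[f[0],0]) for p in PH]; us=[blob(s,q,4,wh) for q in gs]; print(np.array(gs),np.array(us))
print("box side",fit(PH,np.array([onplane("side",q,.041)[:2] for q in us])))
a=crop(s,180,185,45,40,9); b=crop(s,322,165,45,40,9); cv2.imwrite("pics/c2.png",np.hstack([a,b])[:,:,::-1])
E
```

```text
plate top ((515.93896484375, -343.99774169921875), (136.01588439941406, 88.89765167236328), 23.35989761352539)
plate side ((534.2578735351562, -359.4068908691406), (166.03274536132812, 143.85739135742188), 28.59879493713379)Traceback (most recent call last):
  File "<stdin>", line 13, in <module>
  File "<stdin>", line 9, in plate
  File "h.py", line 10, in onplane
    o,d=ray(n,uv); return o+d*(z-o[2])/d[2]
        ~~~^^^^^^
  File "h.py", line 5, in ray
    c=optics.calibration(n); K=c["K"]; d=(np.array(uv,float)-K[:2,2])/K[0,0]
ValueError: time passes only in moves, steps and waits
```

The plate's measured size of 136.0 x 88.9 mm matches the given one. The repeated calibration calls were refused, so I'll cache the calibration and continue.

```bash
python3 - <<'E'
import re
s=open("h.py").read()
s=s.replace("optics.calibration(n)","CAL[n]").replace("def ray","CAL={n:optics.calibration(n) for n in('top','side')}\ndef ray",1)
open("h.py","w").write(s)
E
python3 - <<'E'
from h import *
t=np.load("pics/top0.npy"); s=np.load("pics/side0.npy")
warm=lambda c: np.clip(c[:,:,0]-c[:,:,2]-25,0,None)
g=[(352+78/8,168+168/8),(352+212/8,168+114/8),(352+203/8,168+408/8),(352+303/8,168+368/8)]
Q=np.array([onplane("top",blob(t,q,3,warm),.003)[:2] for q in g]); print("holes",fit(PH,Q))
wh=lambda c: np.clip(c.min(2)-175,0,None)
g=[(172+128/8,168+133/8),(172+278/8,168+139/8),(172+130/8,168+406/8),(172+242/8,168+412/8)]
uv=[blob(t,q,4,wh) for q in g]; print(np.array(uv),g)
Q=np.array([onplane("top",q,.041)[:2] for q in uv]); f=fit(PH,Q); print("box",f)
r=R.from_euler("z",f[1]).as_matrix()
gs=[project("side",r@np.r_[p,.041]+np.r_[f[0],0]) for p in PH]; us=[blob(s,q,3,wh) for q in gs]; print(np.array(gs),np.array(us))
print("box side",fit(PH,np.array([onplane("side",q,.041)[:2] for q in us])))
a=crop(s,180,185,45,40,9); b=crop(s,322,165,45,40,9); cv2.imwrite("pics/c2.png",np.hstack([a,b])[:,:,::-1])
E
```

```text
holes (array([ 0.51590968, -0.34343324]), np.float64(0.4107078678064991), array([[ 0.31451716,  0.26650468],
       [-0.01783546,  0.05458124],
       [-0.05320011,  0.03770729],
       [-0.24348158, -0.35879321]]))
[[187.36363636 183.8030303 ]
 [205.44444444 185.16666667]
 [188.30927835 219.26804124]
 [204.         219.        ]] [(188.0, 184.625), (206.75, 185.375), (188.25, 218.75), (202.25, 219.5)]
box (array([0.49512339, 0.22916396]), np.float64(0.027051456705012657), array([[ 2.70281833, -0.81383905],
       [-1.9147402 ,  1.93460448],
       [-0.85987529,  1.90968728],
       [ 0.07179716, -3.0304527 ]]))
[[191.23469718 194.02258243]
 [206.9022147  191.59974253]
 [197.02781833 212.18374795]
 [209.09933173 210.2419859 ]] [[190.97058824 194.9248366 ]
 [207.16165414 192.7593985 ]
 [196.96263736 213.38901099]
 [209.30725191 211.28625954]]
box side (array([0.48898163, 0.22972077]), np.float64(0.025519308680274837), array([[ 0.93211694,  1.00423249],
       [-0.97487497, -0.60115842],
       [-0.32661338,  0.26365757],
       [ 0.3693714 , -0.66673165]]))
```

View pics/c2.png

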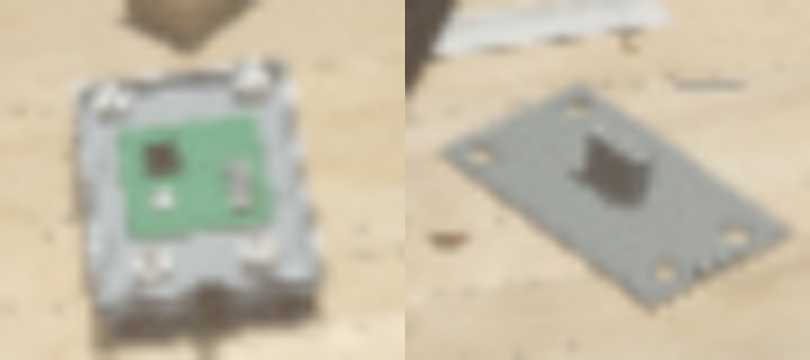

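The side crop shows the box with heads near (112,98), (252,85), (152,265) and (258,250), and the plate with its lip end at lower right. The plate fit is good to 0.3 mm. The box heads need a better measure, so I'll refine them.

Run:
```python
from h import *
t=np.load("pics/top0.npy"); s=np.load("pics/side0.npy")
np.set_printoptions(precision=4,suppress=True)
warm=lambda c: np.clip(c[:,:,0]-c[:,:,2]-25,0,None)
rp=R.from_euler("z",.4107).as_matrix()
gs=[project("side",rp@np.r_[p,.003]+[.5159,-.3436,0]) for p in PH]
print("plate side",fit(PH,np.array([onplane("side",blob(s,blob(s,q,2,warm),2,warm),.003)[:2] for q in gs])))
loc={"top":[(172+128/8,168+133/8),(172+278/8,168+139/8),(172+130/8,168+406/8),(172+242/8,168+412/8)],
     "side":[(180+112/9,185+98/9),(180+252/9,185+85/9),(180+152/9,185+265/9),(180+258/9,185+250/9)]}
for n,im in(("top",t),("side",s)):
    print(n,"eye",fit(PH,np.array([onplane(n,np.array(q)-.45,.040)[:2] for q in loc[n]])))
    for th in (5,20):
        f=lambda c:np.clip((c.min(2)+0.0*c[:,:,0])-np.median(c.min(2))-th,0,None)
        uv=[blob(im,np.array(q)-.45,2,f) for q in loc[n]]
        print(n,th,np.array(uv).round(1).tolist(),fit(PH,np.array([onplane(n,q,.040)[:2] for q in uv])))
for k in loc["top"]: 
    u,v=np.round(k).astype(int); print(t[v-4:v+5,u-4:u+5].min(2))
# tray outline, sat mask, at the wall height
c=crop(t,172,168,50,60,8); hsv=cv2.cvtColor(c,cv2.COLOR_RGB2HSV); m=((hsv[:,:,1]<60)|((hsv[:,:,0]>50)&(hsv[:,:,0]<110))).astype(np.uint8)
m=cv2.morphologyEx(m,cv2.MORPH_OPEN,np.ones((15,15)))
k=max(cv2.findContours(m,cv2.RETR_EXTERNAL,cv2.CHAIN_APPROX_NONE)[0],key=cv2.contourArea)[:,0]
P=np.array([onplane("top",q,.031)[:2] for q in (k+.5)/8-.5+[172,168]]); print("tray",cv2.minAreaRect((P*1000).astype(np.float32)))
```

```text
plate side (array([ 0.513 , -0.3426]), np.float64(0.472904378324182), array([[ -7.9105,  11.218 ],
       [ 25.9268,  -7.2951],
       [ -5.847 ,  -1.0706],
       [-12.1693,  -2.8523]]))
top eye (array([0.4958, 0.2306]), np.float64(-0.018220110117507047), array([[-0.3683, -0.319 ],
       [-0.2745,  0.3859],
       [ 0.5107, -0.1113],
       [ 0.1321,  0.0444]]))
top 5 [[187.6, 183.8], [206.0, 185.0], [188.1, 218.9], [202.7, 218.5]] (array([0.496 , 0.2299]), np.float64(0.0020670535004563236), array([[ 1.1906, -0.6894],
       [-1.3009,  0.8919],
       [-1.1455,  0.7604],
       [ 1.2559, -0.9629]]))
top 20 [[187.6, 183.8], [206.0, 185.1], [188.4, 219.3], [203.6, 218.8]] (array([0.4954, 0.229 ]), np.float64(0.015967241046014196), array([[ 2.137 , -0.5963],
       [-1.3614,  1.1336],
       [-1.4926,  1.3978],
       [ 0.717 , -1.9351]]))
side eye (array([0.4854, 0.2303]), np.float64(-0.026101405013685273), array([[ 0.3383, -0.3661],
       [-2.2537,  0.9398],
       [ 0.4343, -0.9856],
       [ 1.4811,  0.4119]]))
side 5 [[191.9, 195.4], [207.7, 193.0], [196.3, 213.6], [208.1, 212.0
[... 1352 characters left out ...]
57 158 160 160 160]
 [170 170 165 144 145 139 131 134 121]]
[[152 153 152 154 153 153 154 154 156]
 [153 153 170 170 124 130 152 153 155]
 [153 143 124 139 168 175 159 152 152]
 [155 156 135 129 139 168 186 137 153]
 [152 156 149 137 143 166 173 152 153]
 [131 139 149 150 153 125 125 152 151]
 [155 154 156 147 135 143 153 152 151]
 [141 138 134 124 114 133 153 152 152]
 [124 140 137 122 132 134 153 170 165]]
tray ((495.85052490234375, 233.06796264648438), (97.72318267822266, 142.7694091796875), 89.34452819824219)h.py:25: RuntimeWarning: invalid value encountered in scalar divide
  w=fn(c); yy,xx=np.mgrid[-rad:rad+1,-rad:rad+1]; return np.array([u+(w*xx).sum()/w.sum(),v+(w*yy).sum()/w.sum()])
```

Box: the head fit has residuals under 0.6 mm, with centre about (0.496, 0.230) and yaw about -0.02. The side view gives a similar yaw, and its x offset is explained by seeing the posts lower down. Next I'll grasp the bar and carry the plate.

Run:
```python
from h import *
np.set_printoptions(precision=4,suppress=True)
p=np.array([.5159,-.3436]); yaw=.4100; D=[np.pi,0,yaw]
S=lambda k:robot.get_state()[k]
for q in ([*p,.12],[*p,.009]): print(robot.solve_ik(q,D))
robot.move_l([.235,-.579,.28],feed=.2)
robot.set_gripper(.5)
robot.move_pose([*p,.10],D); print(S("time"),S("ee_pos"))
print(robot.move_l([*p,.009],feed=.06,threshold=6),S("ee_pos"),S("wrist_force"))
robot.set_gripper(0.0); print(S("grip_width"),S("grip_force"))
f0=S("wrist_force"); robot.move_l([*p,.12],feed=.08); robot.sleep(.3)
print(S("grip_width"),S("grip_force"),S("wrist_force")-f0,S("ee_pos"),S("time"))
im=optics.grab_frame("top"); np.save("pics/t1.npy",im); s=optics.grab_frame("side")
a=crop(im,345,150,70,80,7); b=crop(s,310,140,42,80,7); cv2.imwrite("pics/c3.png",np.hstack([a,b])[:,:,::-1])
```

```text
[-0.6941  0.6083  1.6811 -0.      0.8521  0.4667]
[-0.6941  0.7648  1.7391 -0.      0.6377  0.4667]
2.4917 [ 0.5156 -0.3447  0.1006]
False [ 0.5161 -0.3437  0.0094] [ 0.0492  0.047  -0.2034]
0.12782145642027629 60.25823950767517
0.12559136368799081 59.40236985683441 [-0.5562 -0.0083 -5.514 ] [ 0.5159 -0.3436  0.1198] 6.375
```

View pics/c3.png

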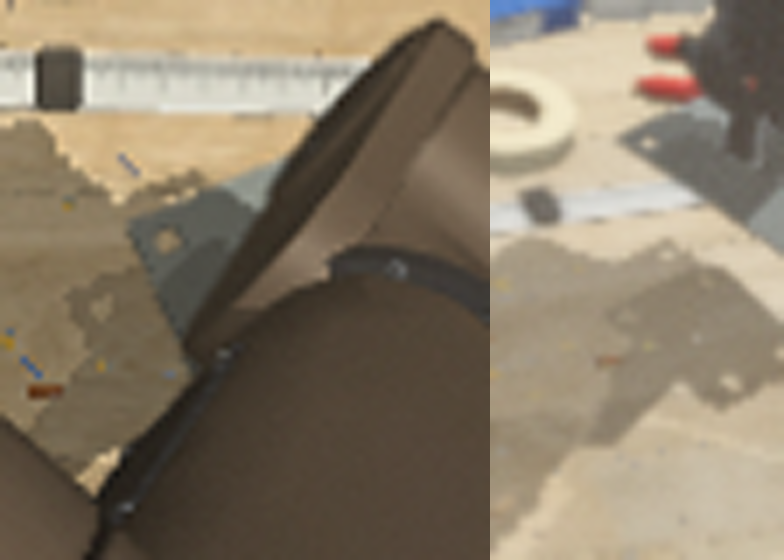

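The plate is held level. The arm hides most of it from above, but hole1 is visible near crop (167,238), which is frame (368.9,184). I'll check it against the prediction.

Run:
```python
from h import *
np.set_printoptions(precision=4,suppress=True)
im=np.load("pics/t1.npy"); warm=lambda c: np.clip(c[:,:,0]-c[:,:,2]-15,0,None)
P=R.from_euler("z",.41).as_matrix()@[.054,.030,0]+[.5159,-.3436,0]
for z in (.113,): print(project("top",[P[0],P[1],z]))
uv=blob(im,(368.4,183.5),3,warm); uv=blob(im,uv,2,warm); print(uv,onplane("top",uv,.1125),P)
# edges: plate mask corner region
c=im[170:205,358:395]; print(c[12:18,:16].sum(2))
```

```text
[369.1039 183.6045]
[368.4217 183.9719] [ 0.5524 -0.2926  0.1125] [ 0.5535 -0.2946  0.    ]
[[368 367 377 376 362 310 268 276 271 257 240 265 239 271 273 273]
 [378 381 381 384 361 260 270 274 267 288 355 327 251 269 273 275]
 [374 371 371 374 371 332 229 273 280 328 371 360 319 236 276 272]
 [351 344 338 329 337 320 239 272 273 309 356 307 275 251 255 231]
 [333 334 338 336 343 337 301 230 271 273 278 264 270 260 224 225]
 [333 334 337 334 337 334 322 262 272 271 270 273 259 226 223 223]]
```

The hole is seen +2.3 mm along plate y and about 0 along plate x. That is the pattern a camera-to-robot bias gives, because the closing fingers centre the plate across the bar. I'll correct for it, carry the plate over the box and measure again low above the standoffs.

Run:
```python
from h import *
np.set_printoptions(precision=4,suppress=True)
S=lambda k:robot.get_state()[k]
b=np.array([.4967,.2287]); yaw=-.02; D=[np.pi,0,yaw]
print(robot.solve_ik([*b,.12],D),robot.solve_ik([*b,.045],D))
robot.move_l([.5159,-.3436,.15],feed=.15)
robot.move_pose([*b,.14],D); print(S("ee_pos"),S("tcp_rot"),S("time"))
robot.move_l([*b,.075],feed=.08); robot.sleep(.4)
print(S("ee_pos"),S("wrist_force"),S("grip_width"),S("time"))
im=optics.grab_frame("top"); np.save("pics/t2.npy",im); s=optics.grab_frame("side"); np.save("pics/s2.npy",s)
a=crop(im,165,160,60,80,6); c=crop(s,175,165,60,80,6); cv2.imwrite("pics/c4.png",np.hstack([a,c])[:,:,::-1])
```

```text
[ 0.3107  0.5239  1.8657 -0.      0.752   1.9015] [ 0.3107  0.6424  1.9135 -0.      0.5857  1.9015]
[0.497  0.2282 0.1399] [ 3.1415  0.     -0.0205] 8.8833
[0.4968 0.2287 0.0752] [-0.4001  0.9257 -0.9363] 0.12666081067527188 10.25
```

View pics/c4.png

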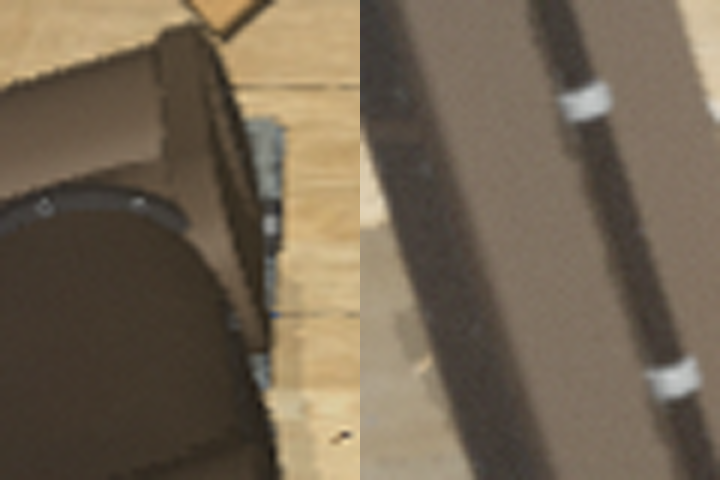

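The arm blocks both views here, with only the plate's -y edge visible near crop (275,250). I'll descend gently and use the contact height instead: about 0.050 if the holes are on the barbs, about 0.054 if it sits on the tips.

Run:
```python
from h import *
np.set_printoptions(precision=4,suppress=True)
S=lambda k:robot.get_state()[k]
b=np.array([.4967,.2287])
robot.move_l([*b,.060],feed=.04); robot.sleep(.3); f0=S("wrist_force"); t0=S("torque")
for th in (1.5,3):
    r=robot.move_l([*b,.047],feed=.01,threshold=th); robot.sleep(.2); print(r,S("ee_pos"),S("wrist_force")-f0,S("torque")-t0,S("time"))
```

```text
True [0.4969 0.2287 0.0502] [ 2.7813  0.6171 -0.1737] [ 0.0159 -0.5425 -0.0371] 12.2833
True [0.4973 0.2287 0.0496] [ 1.2653 -0.4391  2.7273] [-0.0966 -0.0977 -0.045 ] 12.6917
```

Contact came at 0.050, so the plate is sitting on the barbs. I'll release, retreat and look.

Run:
```python
from h import *
np.set_printoptions(precision=4,suppress=True)
S=lambda k:robot.get_state()[k]
robot.set_gripper(.45); e=S("ee_pos"); robot.move_l([e[0],e[1],.13],feed=.1)
robot.set_gripper(0.0)
q=np.array(S("joint_pos")); q[0]-=.9; robot.move_joints(q); print(S("time"))
im=optics.grab_frame("top"); np.save("pics/t3.npy",im); s=optics.grab_frame("side"); np.save("pics/s3.npy",s)
a=crop(im,165,165,60,75,6); c=crop(s,175,175,60,75,6); cv2.imwrite("pics/c5.png",np.hstack([a,c])[:,:,::-1])
```

```text
16.2167
```

View pics/c5.png

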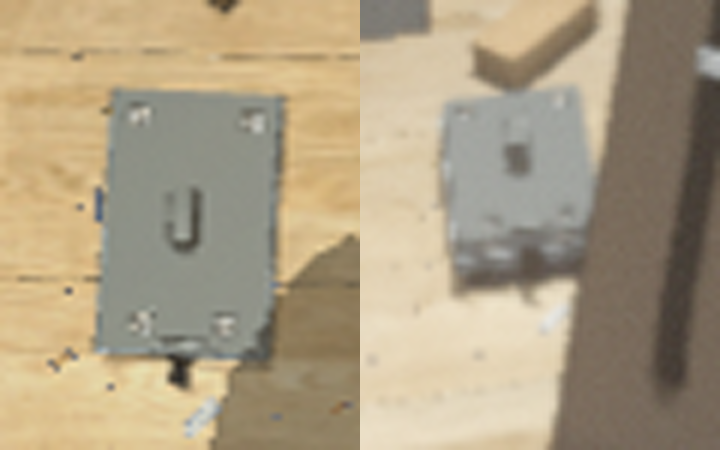

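The top picture shows all four heads standing in their holes, at crop (140,115), (255,122), (142,322) and (225,325). The lip is at the gland end, so the orientation is right. I'll press standoff 1 first, with rising force and a light touch before and after each press.

```bash
cat > press.py <<'E'
from h import *
np.set_printoptions(precision=4,suppress=True)
S=lambda k:robot.get_state()[k]
C=np.array([.4970,.2287]); Y=-.02; D=[np.pi,0,Y]
PP={1:(31,24),2:(31,-24),3:(-31,17),4:(-31,-17),5:(-44,0),6:(44,0)}
def xy(k): return C+(R.from_euler("z",Y).as_matrix()@[*PP[k],0])[:2]/1e3
def over(k,z=.06):
    global f0
    p=xy(k); e=S("ee_pos")
    if S("ee_pos")[2]>.1: robot.move_pose([*p,.08],D)
    else: robot.move_l([e[0],e[1],.08],feed=.15); robot.move_l([*p,.08],feed=.15)
    robot.move_l([*p,z],feed=.08); robot.sleep(.25); f0=S("wrist_force")
def push(k,th,zt,feed=.008):
    p=xy(k); a=S("wrist_force")[2]-f0[2]
    r=robot.move_l([*p,zt],feed=feed,threshold=th-max(a,0)); s=robot.get_state(); 
    robot.sleep(.1); print(k,"th",th,r,"z %.4f"%s["ee_pos"][2],"F %.1f -> %.1f"%(s["wrist_force"][2]-f0[2],S("wrist_force")[2]-f0[2]),"t %.1f"%s["time"]); return r
def probe(k):
    over(k,.056); return push(k,1.5,.034,.015)
E
python3 - <<'E'
from press import *
over(1,.050)
for th in (2,6,9): push(1,th,.030)
E
```

```text
1 th 2 True z 0.0430 F 3.4 -> 2.3 t 20.0
1 th 6 True z 0.0426 F 5.5 -> 4.8 t 20.5
1 th 9 True z 0.0422 F 7.0 -> 7.2 t 21.1
```

Run:
```python
from press import *
import press
# keep zero from before: free-space force is ~constant; recompute by re-hovering
over(1,.050)
z0=None
for th in (9,11,13,15,17):
    push(1,th,.030); z=S("ee_pos")[2]
    if z0 and z0-z>.003: break
    z0=z
probe(1)
```

```text
1 th 9 True z 0.0422 F 5.0 -> 5.3 t 23.8
1 th 11 True z 0.0419 F 8.3 -> 7.5 t 24.3
1 th 13 True z 0.0388 F 10.8 -> 8.7 t 25.1
1 th 1.5 True z 0.0396 F 3.6 -> 2.9 t 27.6
```

```bash
cat >> press.py <<'E'
def run(k,ths=(9,11,13,15,17,18.5),drop=.0025,zt=.024,hover=.048):
    over(k,hover); z0=None
    for th in ths:
        push(k,th,zt); z=S("ee_pos")[2]
        if z0 and z0-z>drop: break
        z0=z
E
python3 - <<'E'
from press import *
run(2)
E
```

```text
2 th 9 True z 0.0383 F 6.8 -> 6.8 t 30.8
2 th 11 True z 0.0382 F 8.1 -> 8.4 t 31.3
2 th 13 True z 0.0380 F 9.9 -> 9.9 t 31.9
2 th 15 True z 0.0370 F 12.4 -> 13.3 t 32.5
2 th 17 True z 0.0345 F 15.2 -> 14.4 t 33.3
2 th 18.5 True z 0.0320 F 17.5 -> 18.0 t 34.0
```

+x end: z at press point 2 is 0.038, which matches 1 and 2 down with the -x end still proud. The tray itself starts sinking at about 11 N. Next is the -x end, midway between its heads.

Run:
```python
from press import *
run(5,ths=(8,12,15,17,19,20.5),drop=.0045,zt=.018,hover=.050)
```

```text
5 th 8 True z 0.0420 F 4.6 -> 4.9 t 37.6
5 th 12 True z 0.0413 F 8.4 -> 9.7 t 38.4
5 th 15 True z 0.0376 F -1.4 -> -0.3 t 39.4
5 th 17 True z 0.0327 F 15.3 -> 14.5 t 40.6
```

Clicked: the force collapsed at z = 0.0376. Now I'll probe all four corners (flush is about 0.037).

Run:
```python
from press import *
import press
for k in (3,4,2,1):
    p=xy(k); e=S("ee_pos"); robot.move_l([e[0],e[1],.055],feed=.2); robot.move_l([*p,.055],feed=.2); robot.move_l([*p,.042],feed=.08); robot.sleep(.1); press.f0=S("wrist_force")
    push(k,3,.030,.01)
```

```text
3 th 3 True z 0.0367 F 4.1 -> 4.2 t 42.3
4 th 3 True z 0.0367 F 5.0 -> 4.5 t 44.0
2 th 3 True z 0.0367 F 5.5 -> 6.8 t 45.9
1 th 3 True z 0.0367 F 5.4 -> 5.7 t 47.7
```

All four corners read 0.0367, so the plate is level and flush. I'll retreat and take a last look.

Run:
```python
from press import *
e=S("ee_pos"); robot.move_l([e[0],e[1],.15],feed=.15)
q=np.array(S("joint_pos")); q[0]-=1.1; robot.move_joints(q); print(S("time"))
im=optics.grab_frame("top"); s=optics.grab_frame("side")
a=crop(im,165,165,60,75,6); c=crop(s,175,175,60,75,6); cv2.imwrite("pics/c6.png",np.hstack([a,c])[:,:,::-1])
```

```text
50.9167
```

View pics/c6.png

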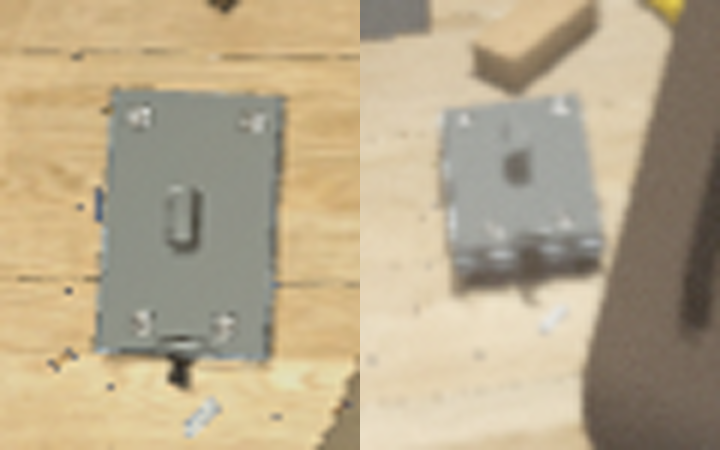

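The four heads stand over the plate at crop (140,118), (255,122), (142,325) and (223,327). The plate is flush and the arm is clear, so I'm handing in.

```bash
python3 -c "
from bench import robot
print(robot.job_done())"
```

```text
the job is handed in; nothing more can be done
None
```

The cover plate is on the control box the right way round and lies flush: after pressing, all four corners probed at the same height. The job is handed in at about 51 s; the hand-in call did not return a verdict.

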